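# Pack the stain kit into the laundry tray

## Task

Pack the stain-removal kit into the white divided tray: the loop-handled scrub brush goes bristles down in the long compartment, and of the three compartments along the other side the stain stick stands in the smallest, the bottle with the screw cap in the middle-sized one and the dosing cup, mouth up, in the largest. Set each one down on the tray's floor rather than dropping it in. Leave the pump bottle, the coffee mug and the flat-backed brush where they are.

Things in the scene. Friction and masses are not known exactly. Their poses are not given: they have to be found in the camera images.
- tray: White divided tray, grey grips on its short ends, turned any way. mm: 188 (x) by 260 (y), walls 42 high, dividers 38; walls and floor 4 thick. Origin: centre of underside, z up. The -x half is one long compartment 88 by 252, centre (-46, 0). The +x half has three, each 88 in x, centre x 46: smallest 60 wide (y), centre y -96; middle 80, centre y -22; largest 104, centre y 74. Loose, 0.7 kg.
- scrub_brush: Wooden scrub brush WITH a raised loop handle, bristles down. Block 146 mm (its x) by 56 mm (its y), round ends, its top 38 mm up; above it a straight handle bar along x, 22 mm wide (y), 96 mm long, from 66 to 84 mm high, open beneath. Origin: centre of the underside of the bristles, z up. About 140 g; same when turned half round.
- stain_stick: Stain-remover stick standing upright: plain slim round white tube with a grey foot, 35 mm diameter, 110 mm high, closed rounded top 24 mm wide. Origin: centre of its underside, z up. About 60 g.
- capped_bottle: Small white round bottle of pre-treater with a plain grey screw cap, standing upright: body 52 mm diameter up to 78 mm height, shoulder narrowing to the neck at 90 mm, cap 32 mm diameter from 95 to 119 mm height. Origin: centre of its underside, z up. About 160 g.
- dosing_cup: Thin-walled white plastic dosing cup WITHOUT handle, standing mouth up: 48 mm diameter at the foot, 58 mm at the rim, 75 mm high, wall 2.5 mm, fine grey measuring rings. Origin: centre of its underside, z up. About 40 g.
- pump_bottle: Look-alike, to be left: hand-soap bottle with the same 52 mm white body as the capped bottle, but a grey pump head with a spout (towards its x, reaching 47 mm from the axis), 143 mm high. Origin: centre of its underside, z up.
- mug: Look-alike, to be left: white coffee mug, 72 mm diameter, 85 mm high, WITH a handle on its +y side (reaching 72 mm from the axis). Origin: centre of its underside, z up.
- flat_brush: Look-alike, to be left: wooden brush with a flat back and NO handle, bristles down, 160 mm (its x) by 52 mm (its y), 44 mm high. Origin: centre of the underside of the bristles, z up.

How it is judged (in metres and radians):
At the end, for the whole second after the job is handed in: Brush in the long compartment, stick in the smallest, capped bottle in the middle one, cup in the largest, each upright (0.12 rad) on the tray's floor, released, at rest; tray flat on the table; pump bottle, mug and flat brush within 3 cm of their start (x of scrub_brush in the frame of tray between -0.072 and -0.02 m and y of scrub_brush in the frame of tray between -0.07 and 0.07 m and z of scrub_brush in the frame of tray between -0.002 and 0.01 m and angle between each of scrub_brush, stain_stick, capped_bottle, dosing_cup's own z axis and vertical below 0.12 rad and linear speed of each of scrub_brush, stain_stick, capped_bottle, dosing_cup, tray below 0.02 m/s and angular speed of each of scrub_brush, stain_stick, capped_bottle, dosing_cup below 0.2 rad/s and x of stain_stick in the frame of tray between 0.014 and 0.078 m and y of stain_stick in the frame of tray between -0.115 and -0.077 m and z of stain_stick in the frame of tray between -0.002 and 0.01 m and x of capped_bottle in the frame of tray between 0.022 and 0.07 m and y of capped_bottle in the frame of tray between -0.041 and -0.003 m and z of capped_bottle in the frame of tray between -0.002 and 0.01 m and x of dosing_cup in the frame of tray between 0.02 and 0.072 m and y of dosing_cup in the frame of tray between 0.04 and 0.108 m and z of dosing_cup in the frame of tray between -0.002 and 0.01 m and angle between tray's own z axis and vertical below 0.05 rad and distance of each of pump_bottle, mug, flat_brush from where it was at the start of the episode below 0.03 m); the robot touches nothing.
It fails at once if a piece of the kit is dropped: it falls freely from more than about 3 cm ((contact force between scrub_brush and anything else below 0.02 N and linear speed of scrub_brush above 0.8 m/s) or (contact force between stain_stick and anything else below 0.02 N and linear speed of stain_stick above 0.8 m/s) or (contact force between capped_bottle and anything else below 0.02 N and linear speed of capped_bottle above 0.8 m/s) or (contact force between dosing_cup and anything else below 0.02 N and linear speed of dosing_cup above 0.8 m/s)).
It fails at once if the pump bottle is shifted by more than 3 cm or tipped (distance of pump_bottle from where it was at the start of the episode above 0.03 m or angle between pump_bottle's own z axis and vertical above 0.35 rad).
It fails at once if the coffee mug is shifted by more than 3 cm or tipped (distance of mug from where it was at the start of the episode above 0.03 m or angle between mug's own z axis and vertical above 0.35 rad).
It fails at once if the flat-backed brush is shifted by more than 3 cm or tipped (distance of flat_brush from where it was at the start of the episode above 0.03 m or angle between flat_brush's own z axis and vertical above 0.35 rad).
It also fails if it takes over 120 s, if anything falls off the work surface, if the arm or the gripper's body presses on something with over 40 N, if the wrist force passes 120 N, or if a joint passes its speed limit or range.

## Robot

A 6-joint arm with a two-finger parallel gripper is mounted at the origin on the work surface. World frame = base frame: x ahead of the robot, y to its left, z up, the work surface at z = 0. Lengths are in m, angles in degrees, forces in N, time in s.
With the tool pointing down it reaches from about 0.3 to 0.75 m from the base axis. Payload 8.5 kg.
Tool frame: the origin (TCP) lies midway between the tips of the shut fingers; the grasp point (between the pads) lies 19 mm behind it; z points along the fingers, y is the line along which they close (so a half turn about z gives the same grasp; the last joint's range is limited). The gripper opens to 85 mm and grips with 20 to 120 N. Pads are 22 mm wide; open, the fingers measure 114 mm over their backs; the gripper's body (76 mm by 85 mm) begins 54 mm behind the grasp point. The pads swing forward as they close: fully open they stand 13 mm farther back than shut.
Start: joints at [-86.305, 21.807, 74.336, -0, 83.858, -12.336], TCP at [0.152, -0.529, 0.231] pointing down, gripper open.
Joint ranges: [-178.18, 178.18], [-50.72, 133.34], [12.68, 142.11], [-81.47, 261.47], [9.98, 163.14], [-165.26, 165.26]. Speed limits (degrees/s): [136.94, 136.94, 180, 180, 180, 180].

## Interface

Orientations are given as a 3x3 rotation matrix whose columns are the frame's x, y, z axes.
In Python, from rig import monitor, optics, close_job, models gives the robot as it stands.
- The arm moves only by the tool step_arm, never from a script. Its arguments are lists of equal length, an entry for each row: "fingers": the closure, from -1 (fully open) to 1 (shut); "travel": the shift along the tool's x, y, z scaled (see below), a list of three; "twist": the turn about the tool's z scaled (see below). In form: {"fingers": [fingers, ...], "travel": [[tx, ty, tz], ...], "twist": [twist, ...]}. A call has 1 to 10 rows; each row shifts and turns the commanded pose from where the row before left it, along the tool's axes as they then stand; what a row does not reach is not made up. The controller multiplies each number of a shift by 100 mm and each number of a turn by pi rad. A row lasts 1/8 s, in which the tool goes at most 62.5 mm and 10.7 degrees, less where a joint would pass 70% of its speed; a pose out of reach is approached as far as the arm can. A call with a number of a shift or a turn outside -1 to 1 is refused whole. A call with a gripper value outside its range is refused whole. The fingers move at their own pace and stop on an object; "force" is the grip in N (left out, the last holds). Time passes only in rows, so rows that do not move let the fingers close. It gives the time, the measured TCP pose, the force, the opening and the grip force at its end, in the units of the state.
- monitor.observe(): the state, without advancing time (a new reading comes with each control period).
- optics.get_image(name): name is "side" or "top"; returns (picture, depth): 384x512x3 uint8, blue, green, red; 384x512 float32, m along the optical axis (not along the pixel's ray), 0 where there is no reading.
- optics.get_calibration(name): a dict with "vertical_fov" (degrees; the focal length in pixels is half the picture's height over the tangent of half this angle, whatever the lens; pixels are square), "cx", "cy" (the principal point, pixels), "world_from_camera" (4x4, takes a point from camera to world coordinates). Camera axes: x right, y up, looking along -z (the intrinsics and any distortion apply to the point x, -y, -z); pixel columns grow to the right and rows downward; lengths in m; the calibration is good to about 2 mm. A picture is of the moment at which its call begins. get_calibration takes no time and is no camera call.
- close_job(): hands the job in; it is judged then, once.
Trained networks look in the newest picture that a camera, given by its name, has taken for a name from the list of things; names that differ only in an ending like _2 or _b are one class to them, and where a whole thing is asked for, a point or a joint stands for the part that bears it (a point fixed in the world has none). Each returns a list of dicts, best first, with "confidence" (0 to 1); they miss things now and then, are a little off and sometimes report something else, mostly with a low value. They report only what shows in the picture. A call takes as long as a camera call.
- models.trace(camera, query): "mask" (384x512 bool, what is visible of it) and "point" ([column, row] in pixels, amid what is visible of it).
- models.landmark_of(camera, query): "point" ([column, row] in pixels: a listed point, or the origin of a listed thing).
The state is a dict: "time_s": time; "q": joint angles; "qvel": joint speeds; "joint_efforts": joint torques, N m; "position": TCP position; "tool_rot": TCP orientation; "ft_force": force on the tool from outside, world axes, zero at the start; "wrist_torque": the same for the moment, N m; "grip_width": finger opening in m; "gripper_force": force on a finger pad.
Only numpy, scipy, OpenCV 4.12 (cv2) and the standard library are available. Lean on these libraries where they do the work, as an engineer would, in place of code of your own. Each camera call takes 0.05 s, during which the arm holds its last target. There are 200 camera calls.

## Working session

There is one attempt and no reset: what is moved stays moved. The work goes in short steps, Python scripts to look and compute and a tool call to move; the robot and the scene stay as the last step left them, time stands still between calls to the robot, and variables do not carry over. Pictures are saved under pics/ and viewed, at most 14 in all, crops included, and the job is handed in when it is done.

Besides the shell and the picture viewer there is one more tool, called after "Request:" in YAML: its name, and indented under it one key for each argument. step_arm: Moves the arm, as the interface text tells. Its arguments: {"type":"object","properties":{"fingers":{"type":"array","items":{"type":"number"}},"travel":{"type":"array","items":{"type":"array","items":{"type":"number"}}},"twist":{"type":"array","items":{"type":"number"}},"force":{"type":"number"}},"required":["fingers","travel","twist"]}

```bash
mkdir -p pics; cat > h.py <<'E'
import numpy as np, cv2
from rig import monitor, optics, models
def ray(cam,uv,z):
    c=optics.get_calibration(cam);f=192/np.tan(np.radians(c["vertical_fov"]/2));T=np.array(c["world_from_camera"])
    d=T[:3,:3]@np.array([(uv[0]-c["cx"])/f,-(uv[1]-c["cy"])/f,-1]);o=T[:3,3]
    return o+d*(z-o[2])/d[2]
def cloud(cam,dep):
    c=optics.get_calibration(cam);f=192/np.tan(np.radians(c["vertical_fov"]/2));T=np.array(c["world_from_camera"])
    v,u=np.mgrid[:384,:512];P=np.stack([(u-c["cx"])/f*dep,-(v-c["cy"])/f*dep,-dep],-1)
    return P@T[:3,:3].T+T[:3,3]
E
python3 - <<'E'
from h import *
s=monitor.observe();print(s["position"],s["tool_rot"],s["time_s"])
for c in("top","side"):
    k=optics.get_calibration(c);print(c,{a:np.round(b,3).tolist() if not isinstance(b,str) else b for a,b in k.items()})
    p,d=optics.get_image(c);cv2.imwrite(f"pics/{c}0.png",p);np.save(f"{c}0.npy",d);X=cloud(c,d)
    for n in "tray scrub_brush stain_stick capped_bottle dosing_cup pump_bottle mug flat_brush".split():
        for r in models.trace(c,n)[:2]:
            m=r["mask"]&(d>0);m=cv2.erode(m.astype(np.uint8),np.ones((2,2)))>0;q=X[m]
            if len(q)<5: continue
            print(c,n,round(r["confidence"],2),np.round(r["point"]),len(q),"med",np.round(np.median(q,0),3),"lo",np.round(np.percentile(q,2,0),3),"hi",np.round(np.percentile(q,98,0),3))
E
```

```text
[ 0.15188085 -0.52831324  0.23070518] [[ 9.61103182e-01  2.76189538e-01 -1.16075306e-04]
 [ 2.76189412e-01 -9.61102137e-01  1.44600768e-03]
 [ 2.87811969e-04 -1.42182135e-03 -9.99998948e-01]] 0.0
top {'vertical_fov': 51.021, 'cx': 253.661, 'cy': 190.291, 'world_from_camera': [[0.021, 0.99, -0.141, 0.448], [-0.999, 0.025, 0.023, -0.046], [0.027, 0.141, 0.99, 0.995], [0.0, 0.0, 0.0, 1.0]]}
top tray 0.62 [124. 200.] 8881 med [0.55  0.249 0.007] lo [0.459 0.112 0.002] hi [0.642 0.369 0.045]
top scrub_brush 0.68 [368. 182.] 1164 med [ 0.606 -0.337  0.041] lo [ 0.548 -0.376  0.035] hi [ 0.671 -0.311  0.087]
top stain_stick 0.69 [246. 146.] 231 med [ 0.678 -0.043  0.106] lo [ 0.673 -0.057  0.01 ] hi [ 0.699 -0.032  0.114]
top capped_bottle 0.95 [233. 193.] 372 med [ 0.569 -0.026  0.089] lo [ 0.551 -0.048  0.045] hi [ 0.59  -0.005  0.123]
top dosing_cup 0.96 [301. 187.] 482 med [ 0.59  -0.18   0.053] lo [ 0.564 -0.204  0.027] hi [ 0.615 -0.153  0.077]
top pump_bottle 0.76 [235. 248.] 422 med [ 0.448 -0.033  0.109] lo [ 0.424 -0.068  0.001] hi [ 0.469 -0.009  0.146]
top mug 0.95 [298. 250.] 8
[... 1055 characters left out ...]
512 -0.327  0.044]
side dosing_cup 0.76 [255. 163.] 368 med [ 0.589 -0.162  0.054] lo [ 0.567 -0.206  0.011] hi [ 0.615 -0.15   0.074]
side pump_bottle 0.97 [300. 199.] 772 med [ 0.45  -0.012  0.069] lo [ 0.425 -0.06   0.002] hi [ 0.472 -0.002  0.142]
side mug 0.84 [309. 167.] 590 med [ 0.443 -0.154  0.062] lo [ 0.412 -0.215  0.01 ] hi [ 0.482 -0.135  0.085]
side mug 0.48 [256. 138.] 764 med [ 0.612 -0.33   0.036] lo [ 0.551 -0.383 -0.   ] hi [ 0.671 -0.306  0.083]
side flat_brush 0.8 [307. 143.] 708 med [ 0.443 -0.336  0.038] lo [ 0.371 -0.371 -0.002] hi [ 0.512 -0.327  0.044]
side flat_brush 0.31 [300. 199.] 777 med [ 0.45  -0.012  0.07 ] lo [ 0.426 -0.058  0.004] hi [ 0.472 -0.002  0.142]
```

View pics/top0.png

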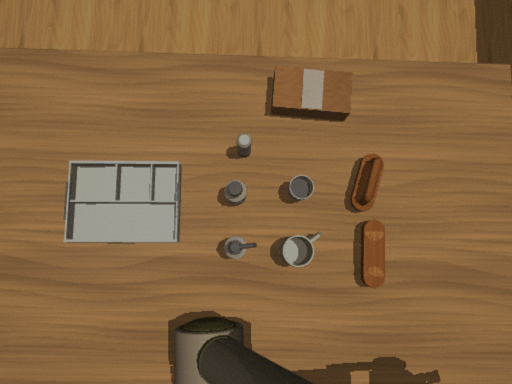

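View pics/side0.png

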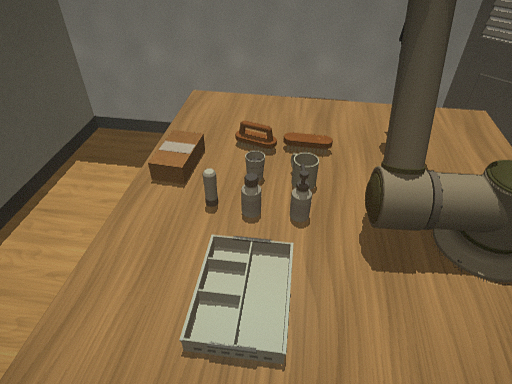

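```bash
python3 - <<'E'
from h import *
for c in("top","side"):
    X=cloud(c,np.load(c+"0.npy"));ok=np.load(c+"0.npy")>0
    def sel(x0,x1,y0,y1,z0,z1):
        return X[ok&(X[...,0]>x0)&(X[...,0]<x1)&(X[...,1]>y0)&(X[...,1]<y1)&(X[...,2]>z0)&(X[...,2]<z1)]
    for n,b in dict(stick=(.64,.74,-.1,.03,.104,.13),cap=(.53,.62,-.07,.04,.112,.14),cup=(.53,.66,-.23,-.11,.068,.1),bar=(.5,.72,-.46,-.25,.075,.1),block=(.5,.72,-.46,-.25,.032,.045),tray=(.42,.68,.08,.4,.034,.055)).items():
        q=sel(*b)
        if len(q)<4: print(c,n,len(q));continue
        r=cv2.minAreaRect(q[:,:2].astype(np.float32)*1000)
        print(c,n,len(q),"z",np.round(np.percentile(q[:,2],[50,95]),3),"rect",np.round(r[0],1),np.round(r[1],1),round(r[2],1),"circ",np.round(cv2.minEnclosingCircle(q[:,:2].astype(np.float32)*1000)[0],1))
E
```

```text
top stick 157 z [0.11  0.114] rect [688.7 -41.8] [30.4 29.6] 1.4 circ [689.  -41.8]
top cap 171 z [0.12  0.123] rect [576.9 -24.7] [31.2 33.1] 3.1 circ [576.8 -24.5]
top cup 112 z [0.075 0.078] rect [ 589.8 -177.8] [56.  56.1] 62.9 circ [ 589.8 -178. ]
top bar 428 z [0.084 0.087] rect [ 611.7 -344.8] [ 23.  108.4] 73.6 circ [ 612.8 -341.3]
top block 839 z [0.039 0.044] rect [ 591.2 -344. ] [ 78.  182.1] 88.3 circ [ 590.1 -358.5]
top tray 1617 z [0.043 0.046] rect [551.6 241.6] [193.5 270.5] 0.9 circ [550.7 241.3]
side stick 69 z [0.108 0.11 ] rect [691.5 -40.6] [28.4 24.8] 26.7 circ [691.  -39.9]
side cap 102 z [0.117 0.119] rect [578.5 -23.9] [30.9 31.3] 48.1 circ [579.  -24.1]
side cup 82 z [0.072 0.075] rect [ 592.6 -177.1] [55.4 58.9] 25.7 circ [ 591.3 -179. ]
side bar 145 z [0.081 0.083] rect [ 615.8 -342.7] [ 23.3 108.4] 76.2 circ [ 615.4 -344.2]
side block 418 z [0.037 0.043] rect [ 592.8 -342.9] [ 76.6 185.4] 87.0 circ [ 592.3 -351.6]
side tray 2048 z [0.04  0.043] rect [554.  240.6] [193.4 271.6] 1.1 circ [553.5 241.8]
```

The top picture shows the tray at about (122,202), its three compartments on the far (+x) side and the smallest at the right (-y). The stick is at (244,145), the capped bottle at (235,191), the cup at (301,187) and the loop brush at (368,183). The lookalikes are in the nearer row: pump bottle (235,248), mug (298,250), flat brush (373,253). The side picture agrees.

I'll turn the tool first so its y axis lies along world x.

Request:
step_arm:
  fingers: [-1,-1,-1,-1,-1,-1,-1,-1]
  travel:
    - [0,0,0]
    - [0,0,0]
    - [0,0,0]
    - [0,0,0]
    - [0,0,0]
    - [0,0,0]
    - [0,0,0]
    - [0,0,0]
  twist: [-0.0587,-0.0587,-0.0587,-0.0587,-0.0587,-0.0587,-0.0587,0]
  force: 30

```text
time_s: 1.9
position: [0.1519, -0.5286, 0.2313]
tool_rot: [[0.002, 1.0, 0.0], [1.0, -0.002, 0.0], [0.0, 0.0, -1.0]]
ft_force: [-0.3, 0.4, -0.0]
grip_width: 0.0852
gripper_force: 0.0
```

Request:
step_arm:
  fingers: [-1,-1,-1,-1,-1,-1,-1,-1,-1,-1]
  travel:
    - [0.4,0.44,0]
    - [0.4,0.44,0]
    - [0.4,0.44,0]
    - [0.4,0.44,0]
    - [0.4,0.44,0]
    - [0.4,0.44,0]
    - [0.4,0.44,0]
    - [0.4,0.44,0]
    - [0.4,0.44,0]
    - [0.4,0.44,0]
  twist: [0,0,0,0,0,0,0,0,0,0]

```text
time_s: 3.15
position: [0.5933, -0.1271, 0.2314]
tool_rot: [[0.005, 1.0, 0.0], [1.0, -0.005, -0.0], [-0.0, 0.0, -1.0]]
ft_force: [1.0, -0.9, 0.3]
grip_width: 0.0854
gripper_force: 0.0
```

Request:
step_arm:
  fingers: [-1,-1,-1,-1]
  travel:
    - [0.44,0.44,0]
    - [0.44,0.44,0]
    - [0,0.1,0]
    - [0,0,0]
  twist: [0,0,0,0]

```text
time_s: 3.65
position: [0.6903, -0.0402, 0.2305]
tool_rot: [[0.003, 1.0, -0.001], [1.0, -0.003, 0.0], [0.0, -0.001, -1.0]]
ft_force: [0.2, -0.6, -0.5]
grip_width: 0.0853
gripper_force: 0.0
```

Request:
step_arm:
  fingers: [-1,-1,-1,-1,-1,1,1,1,1,1]
  travel:
    - [0,0,0.4]
    - [0,0,0.4]
    - [0,0,0.4]
    - [0,0,0.4]
    - [0,0,0.1]
    - [0,0,0]
    - [0,0,0]
    - [0,0,0]
    - [0,0,0]
    - [0,0,0]
  twist: [0,0,0,0,0,0,0,0,0,0]

```text
time_s: 4.9
position: [0.6907, -0.0408, 0.063]
tool_rot: [[0.0, 1.0, 0.003], [1.0, -0.0, -0.001], [-0.001, 0.003, -1.0]]
ft_force: [0.7, 0.1, 6.7]
grip_width: 0.0345
gripper_force: 29.8
```

Request:
step_arm:
  fingers: [1,1,1,1,1,1,1,1,1]
  travel:
    - [0,0,-0.2]
    - [0,0,-0.5]
    - [0,0,-0.5]
    - [0,0,-0.2]
    - [0.47,-0.225,0]
    - [0.47,-0.225,0]
    - [0.47,-0.225,0]
    - [0.46,-0.225,0]
    - [0,0,0]
  twist: [0,0,0,0,0,0,0,0,0]

```text
time_s: 6.02
position: [0.5984, 0.1493, 0.202]
tool_rot: [[-0.004, 1.0, 0.0], [1.0, 0.004, 0.0], [0.0, 0.0, -1.0]]
ft_force: [0.3, -0.4, -1.0]
grip_width: 0.0343
gripper_force: 30.1
```

```bash
cat > look.py <<'E'
import sys
from h import *
n=sys.argv[1];b=[float(x) for x in sys.argv[2:8]] if len(sys.argv)>7 else None
print(np.round(monitor.observe()["position"],4))
for c in("top","side"):
    p,d=optics.get_image(c);cv2.imwrite(f"pics/{c}_{n}.png",p);X=cloud(c,d)
    def rect(b):
        m=d>0
        for i in range(3): m&=(X[...,i]>b[2*i])&(X[...,i]<b[2*i+1])
        q=X[m]
        if len(q)<5: return len(q)
        r=cv2.minAreaRect(q[:,:2].astype(np.float32)*1000);return len(q),np.round(r[0],1),np.round(r[1],1),round(r[2],1),"z",np.round(np.percentile(q[:,2],[2,50,98]),3)
    print(c,"tray",rect((.42,.68,.08,.4,.034,.055)))
    if b: print(c,"obj",rect(b))
E
python3 look.py a .55 .65 .1 .2 .09 .17
```

```text
[0.5984 0.1493 0.202 ]
top tray (575, array([552.6, 185.1]), array([193.9, 158.2]), 0.9, 'z', array([0.036, 0.043, 0.047]))
top obj (58, array([592.8, 137.5]), array([11.7, 32.6]), 69.3, 'z', array([0.143, 0.158, 0.17 ]))
side tray (2051, array([554. , 241.2]), array([193.4, 270.7]), 1.1, 'z', array([0.034, 0.04 , 0.043]))
side obj (186, array([598.4, 153.5]), array([34.6, 21.7]), 15.9, 'z', array([0.139, 0.154, 0.169]))
```

Request:
step_arm:
  fingers: [1,1,1,1,1,1]
  travel:
    - [-0.035,0.02,0.3]
    - [0,0,0.4]
    - [0,0,0.4]
    - [0,0,0.15]
    - [0,0,0.05]
    - [0,0,0.03]
  twist: [0,0,0,0,0,0]

```text
time_s: 6.88
position: [0.6028, 0.1426, 0.0694]
tool_rot: [[0.001, 1.0, 0.002], [1.0, -0.001, 0.0], [0.0, 0.002, -1.0]]
ft_force: [1.5, 0.0, -0.7]
grip_width: 0.0341
gripper_force: 30.1
```

Request:
step_arm:
  fingers: [1,1,0.3,-0.2,-1,-1,-1,-1,-1]
  travel:
    - [0.02,0,0.025]
    - [0,0,0.01]
    - [0,0,0]
    - [0,0,0]
    - [0,0,0]
    - [0,0,0]
    - [0,0,-0.3]
    - [0,0,-0.6]
    - [0,0,-0.6]
  twist: [0,0,0,0,0,0,0,0,0]

```text
time_s: 8.0
position: [0.6017, 0.1448, 0.2163]
tool_rot: [[0.0, 1.0, -0.001], [1.0, -0.0, -0.0], [-0.0, -0.001, -1.0]]
ft_force: [0.1, 0.4, -0.1]
grip_width: 0.0854
gripper_force: 0.0
```

Request:
step_arm:
  fingers: [-1,-1,-1,-1,-1]
  travel:
    - [-0.56,-0.08,0]
    - [-0.56,-0.08,0]
    - [-0.56,-0.08,0]
    - [0,0,0.3]
    - [0,0,0]
  twist: [0,0,0,0,0]

```text
time_s: 8.62
position: [0.577, -0.0234, 0.1832]
tool_rot: [[0.001, 1.0, -0.004], [1.0, -0.001, 0.001], [0.001, -0.004, -1.0]]
ft_force: [-0.2, -0.0, 1.0]
grip_width: 0.0858
gripper_force: 0.0
```

```bash
python3 look.py b .55 .65 .1 .2 .09 .17
```

```text
[ 0.577  -0.0234  0.1832]
top tray (1266, array([551.8, 251.7]), array([191.1, 250.8]), 1.3, 'z', array([0.035, 0.042, 0.047]))
top obj (204, array([600.4, 143.1]), array([33.4, 32.6]), 2.4, 'z', array([0.095, 0.114, 0.119]))
side tray (2066, array([554. , 241.2]), array([193.4, 270.8]), 1.1, 'z', array([0.035, 0.04 , 0.046]))
side obj (231, array([603.2, 145.7]), array([32.8, 31.4]), 9.4, 'z', array([0.091, 0.108, 0.114]))
```

Stick stands in place. Now the bottle by its cap.

Request:
step_arm:
  fingers: [-1,-1,-1,1,1,1,1,1]
  travel:
    - [0,0.01,0.4]
    - [0,0,0.4]
    - [0,0,0.14]
    - [0,0,0]
    - [0,0,0]
    - [0,0,0]
    - [0,0,0]
    - [0,0,0]
  twist: [0,0,0,0,0,0,0,0]
  force: 35

```text
time_s: 9.72
position: [0.5795, -0.0233, 0.0923]
tool_rot: [[0.0, 1.0, 0.002], [1.0, -0.0, -0.001], [-0.001, 0.002, -1.0]]
ft_force: [-0.9, 1.1, 4.9]
grip_width: 0.0309
gripper_force: 34.3
```

Request:
step_arm:
  fingers: [1,1,1,1,1,1,1,1,1]
  travel:
    - [0,0,-0.2]
    - [0,0,-0.5]
    - [0,0,-0.5]
    - [0,0,-0.4]
    - [0.6,0.05,0]
    - [0.6,0.05,0]
    - [0.6,0.05,0]
    - [0.6,0.05,0]
    - [0,0,0]
  twist: [0,0,0,0,0,0,0,0,0]

```text
time_s: 10.85
position: [0.5983, 0.2207, 0.2506]
tool_rot: [[-0.005, 1.0, -0.0], [1.0, 0.005, 0.001], [0.001, -0.0, -1.0]]
ft_force: [0.2, -0.7, -1.7]
grip_width: 0.0308
gripper_force: 35.2
```

Request:
step_arm:
  fingers: [1,1,1,1,1,1,1]
  travel:
    - [0,0,0.4]
    - [0,0,0.5]
    - [0,0,0.4]
    - [0,0,0.15]
    - [0,0,0.05]
    - [0,0,0.03]
    - [0,0,0]
  twist: [0,0,0,0,0,0,0]

```text
time_s: 11.72
position: [0.5994, 0.2169, 0.0989]
tool_rot: [[0.0, 1.0, 0.002], [1.0, -0.0, 0.0], [0.0, 0.002, -1.0]]
ft_force: [0.2, 0.6, -1.8]
grip_width: 0.0313
gripper_force: 35.2
```

Floor contact is expected near z = 0.096.

Request:
step_arm:
  fingers: [1,1,0.3,-0.2,-1,-1,-1,-1,-1]
  travel:
    - [0.03,0,0.025]
    - [0,0,0.01]
    - [0,0,0]
    - [0,0,0]
    - [0,0,0]
    - [0,0,0]
    - [0,0,-0.3]
    - [0,0,-0.5]
    - [0,0,-0.5]
  twist: [0,0,0,0,0,0,0,0,0]

```text
time_s: 12.85
position: [0.5988, 0.2198, 0.2256]
tool_rot: [[0.0, 1.0, -0.001], [1.0, -0.0, -0.0], [-0.0, -0.001, -1.0]]
ft_force: [0.6, 0.4, -0.1]
grip_width: 0.0858
gripper_force: 0.0
```

Request:
step_arm:
  fingers: [-1,-1,-1,-1,-1,-1,-1,-1,-1]
  travel:
    - [-0.57,-0.01,0]
    - [-0.57,-0.01,0]
    - [-0.57,-0.01,0]
    - [-0.57,-0.01,0]
    - [-0.57,-0.01,0]
    - [-0.57,-0.01,0]
    - [-0.56,-0.02,0]
    - [0,0,0.5]
    - [0,0,0.2]
  twist: [0,0,0,0,0,0,0,0,0]

```text
time_s: 13.98
position: [0.5898, -0.1786, 0.1515]
tool_rot: [[0.002, 1.0, -0.004], [1.0, -0.002, 0.002], [0.002, -0.004, -1.0]]
ft_force: [-0.7, 0.2, 0.1]
grip_width: 0.0854
gripper_force: 0.0
```

```bash
python3 look.py c .55 .65 .18 .26 .09 .17
```

```text
[ 0.5898 -0.1786  0.1515]
top tray (1696, array([551. , 241.6]), array([193.3, 270.2]), 1.1, 'z', array([0.035, 0.043, 0.048]))
top obj (287, array([593.6, 215.9]), array([38. , 37.4]), 29.4, 'z', array([0.091, 0.123, 0.127]))
side tray (2117, array([553.9, 240.8]), array([193.3, 271.3]), 1.0, 'z', array([0.034, 0.04 , 0.051]))
side obj (338, array([599.7, 219.5]), array([31.8, 33.2]), 83.9, 'z', array([0.09 , 0.119, 0.123]))
```

Request:
step_arm:
  fingers: [-1,-1,-1,1,1,1,1,1]
  travel:
    - [0,0.01,0.45]
    - [0,0,0.45]
    - [0,0,0.18]
    - [0,0,0]
    - [0,0,0]
    - [0,0,0]
    - [0,0,0]
    - [0,0,0]
  twist: [0,0,0,0,0,0,0,0]
  force: 25

```text
time_s: 15.08
position: [0.5927, -0.1786, 0.0481]
tool_rot: [[0.0, 1.0, 0.003], [1.0, -0.0, -0.002], [-0.002, 0.003, -1.0]]
ft_force: [-0.3, -0.0, 6.6]
grip_width: 0.0573
gripper_force: 27.1
```

Request:
step_arm:
  fingers: [1,1,1,1,1,1,1,1,1]
  travel:
    - [0,0,-0.2]
    - [0,0,-0.5]
    - [0,0,-0.5]
    - [0,0,-0.5]
    - [0.5,0.01,0]
    - [0.5,0.01,0]
    - [0.5,0.01,0]
    - [0.5,0.01,0]
    - [0.5,0.01,0]
  twist: [0,0,0,0,0,0,0,0,0]

```text
time_s: 16.2
position: [0.5968, 0.0735, 0.2169]
tool_rot: [[0.0, 1.0, 0.001], [1.0, -0.0, -0.0], [-0.0, 0.001, -1.0]]
ft_force: [0.6, -0.1, -1.1]
grip_width: 0.057
gripper_force: 27.0
```

Request:
step_arm:
  fingers: [1,1,1,1,1,1]
  travel:
    - [0.5,0.01,0]
    - [0.5,0,0]
    - [0.5,0,0]
    - [0.5,0,0]
    - [0.45,0,0]
    - [0,0,0]
  twist: [0,0,0,0,0,0]

```text
time_s: 16.95
position: [0.5971, 0.3198, 0.2162]
tool_rot: [[-0.004, 1.0, 0.0], [1.0, 0.004, 0.001], [0.001, 0.0, -1.0]]
ft_force: [0.6, -0.4, 0.4]
grip_width: 0.0568
gripper_force: 27.0
```

Request:
step_arm:
  fingers: [1,1,1,1,1,1,1]
  travel:
    - [0,0.01,0.5]
    - [0,0,0.5]
    - [0,0,0.4]
    - [0,0,0.14]
    - [0,0,0.04]
    - [0,0,0.02]
    - [0,0,0]
  twist: [0,0,0,0,0,0,0]

```text
time_s: 17.82
position: [0.5995, 0.317, 0.0577]
tool_rot: [[0.0, 1.0, 0.002], [1.0, -0.0, 0.001], [0.001, 0.002, -1.0]]
ft_force: [0.4, 0.1, 0.1]
grip_width: 0.057
gripper_force: 27.0
```

Request:
step_arm:
  fingers: [1,1,1]
  travel:
    - [0,0,0.03]
    - [0,0,0.02]
    - [0,0,0]
  twist: [0,0,0]

```text
time_s: 18.2
position: [0.5991, 0.317, 0.0522]
tool_rot: [[0.0, 1.0, 0.001], [1.0, -0.0, 0.0], [0.0, 0.001, -1.0]]
ft_force: [-1.6, 0.1, 5.7]
grip_width: 0.0569
gripper_force: 27.3
```

Request:
step_arm:
  fingers: [0.3,-0.2,-1,-1,-1,-1,-1,-1,-1]
  travel:
    - [0,0,0]
    - [0,0,0]
    - [0,0,0]
    - [0,0,0]
    - [0,0,-0.3]
    - [0,0,-0.5]
    - [0,0,-0.5]
    - [0,0,-0.4]
    - [0,0,0]
  twist: [0,0,0,0,0,0,0,0,0]

```text
time_s: 19.32
position: [0.5999, 0.3172, 0.2249]
tool_rot: [[0.0, 1.0, 0.006], [1.0, -0.0, 0.002], [0.002, 0.006, -1.0]]
ft_force: [0.2, -0.4, -0.7]
grip_width: 0.0852
gripper_force: 0.0
```

```bash
python3 - <<'E'
from h import *
for c in("top","side"):
    p,d=optics.get_image(c);cv2.imwrite(f"pics/{c}_d.png",p);X=cloud(c,d)
    for z0,z1 in((.075,.1),):
        m=(d>0)&(X[...,0]>.54)&(X[...,0]<.69)&(X[...,1]>-.4)&(X[...,1]<-.28)&(X[...,2]>z0)&(X[...,2]<z1)
        q=X[m][:,:2];mu=q.mean(0);w,v=np.linalg.eigh(np.cov(q.T));a=v[:,1];print(c,mu,np.degrees(np.arctan2(a[1],a[0])),[np.percentile((q-mu)@a,k) for k in(1,99)],[np.percentile((q-mu)@v[:,0],k) for k in(1,99)])
E
```

```text
top [ 0.61077705 -0.34249652] 163.8913693725263 [np.float64(-0.05315834518678957), np.float64(0.051137959040896866)] [np.float64(-0.009635108780206377), np.float64(0.012266617461222198)]<stdin>:6: RuntimeWarning: Mean of empty slice.
  ret = um.true_divide(
  avg = a.mean(axis, **keepdims_kw)
<stdin>:6: RuntimeWarning: Degrees of freedom <= 0 for slice
  c *= np.true_divide(1, fact)
  c *= np.true_divide(1, fact)
Traceback (most recent call last):
IndexError: index -1 is out of bounds for axis 0 with size 0
```

View pics/side_d.png

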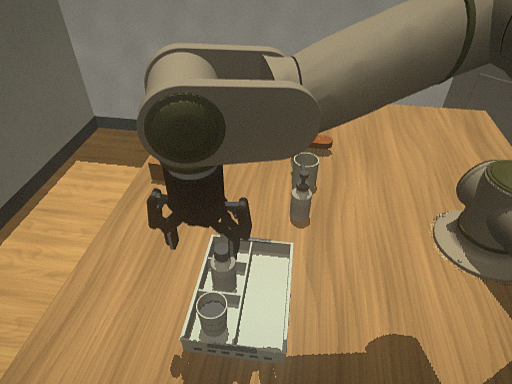

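Cup (211,312) and bottle (222,268) stand well in their compartments. Brush next.

Request:
step_arm:
  fingers: [-1,-1,-1,-1,-1,-1,-1,-1,-1,-1]
  travel:
    - [-0.6,0.01,0]
    - [-0.6,0.01,0]
    - [-0.6,0.01,0]
    - [-0.6,0.01,0]
    - [-0.6,0.01,0]
    - [-0.6,0.01,0]
    - [-0.6,0.01,0]
    - [-0.6,0.02,0]
    - [-0.6,0.02,0]
    - [-0.6,0.02,0]
  twist: [0,0,0,0,0,0,0,0,0,0]

```text
time_s: 20.68
position: [0.6113, -0.2849, 0.2194]
tool_rot: [[0.0, 1.0, -0.003], [1.0, -0.0, 0.002], [0.002, -0.003, -1.0]]
ft_force: [0.3, 0.9, 0.1]
grip_width: 0.085
gripper_force: 0.0
```

Request:
step_arm:
  fingers: [-1,-1,-1,-1,-1,-1,-1,-1,-1,-1]
  travel:
    - [-0.6,0,0]
    - [0,0,0]
    - [0,0,0]
    - [0,0,0]
    - [0,0,0]
    - [0,0,0]
    - [0,0,0]
    - [0,0,0]
    - [0,0,0]
    - [0,0,0]
  twist: [0,-0.0517,-0.0517,-0.0517,-0.0517,-0.0517,-0.0517,-0.0517,-0.0517,0]

```text
time_s: 21.92
position: [0.6116, -0.3429, 0.2195]
tool_rot: [[-0.963, 0.27, -0.002], [0.27, 0.963, 0.002], [0.003, 0.001, -1.0]]
ft_force: [0.3, 0.0, 0.1]
grip_width: 0.0852
gripper_force: 0.0
```

Request:
step_arm:
  fingers: [-1,-1,-1,-1,1,1,1,1,1,1]
  travel:
    - [0,0,0.5]
    - [0,0,0.5]
    - [0,0,0.45]
    - [0,0,0.18]
    - [0,0,0]
    - [0,0,0]
    - [0,0,0]
    - [0,0,0]
    - [0,0,0]
    - [0,0,0]
  twist: [0,0,0,0,0,0,0,0,0,0]
  force: 45

```text
time_s: 23.18
position: [0.6123, -0.3435, 0.0597]
tool_rot: [[-0.963, 0.268, 0.002], [0.268, 0.963, -0.001], [-0.002, -0.001, -1.0]]
ft_force: [-1.4, 0.2, 5.8]
grip_width: 0.0213
gripper_force: 50.3
```

Request:
step_arm:
  fingers: [1,1,1,1,1]
  travel:
    - [0,0,-0.2]
    - [0,0,-0.5]
    - [0,0,-0.5]
    - [0,0,-0.55]
    - [0,0,0]
  twist: [0,0,0,0,0]

```text
time_s: 23.8
position: [0.6129, -0.3438, 0.2386]
tool_rot: [[-0.963, 0.268, 0.007], [0.268, 0.963, -0.006], [-0.009, -0.004, -1.0]]
ft_force: [0.6, -0.5, -0.9]
grip_width: 0.0214
gripper_force: 49.8
```

Request:
step_arm:
  fingers: [1,1,1,1,1,1,1,1,1]
  travel:
    - [0,0,0]
    - [0,0,0]
    - [0,0,0]
    - [0,0,0]
    - [0,0,0]
    - [0,0,0]
    - [0,0,0]
    - [0,0,0]
    - [0,0,0]
  twist: [0.051,0.051,0.051,0.051,0.051,0.051,0.051,0.051,0]

```text
time_s: 24.92
position: [0.6116, -0.3429, 0.2319]
tool_rot: [[-0.019, 1.0, -0.002], [1.0, 0.019, 0.002], [0.002, -0.002, -1.0]]
ft_force: [-0.4, 0.6, -1.4]
grip_width: 0.0213
gripper_force: 49.7
```

Request:
step_arm:
  fingers: [1,1,1,1,1,1,1,1,1,1]
  travel:
    - [0.585,-0.02,0]
    - [0.585,-0.02,0]
    - [0.585,-0.02,0]
    - [0.585,-0.02,0]
    - [0.585,-0.02,0]
    - [0.585,-0.04,0]
    - [0.585,-0.15,0]
    - [0.585,-0.2,0]
    - [0.585,-0.22,0]
    - [0.585,-0.21,0]
  twist: [0,0,0,0,0,0,0,0,0,0]

```text
time_s: 26.18
position: [0.5085, 0.2418, 0.2328]
tool_rot: [[-0.021, 1.0, -0.001], [1.0, 0.021, -0.0], [-0.0, -0.001, -1.0]]
ft_force: [2.7, -0.5, -1.3]
grip_width: 0.0212
gripper_force: 49.8
```

Request:
step_arm:
  fingers: [1,1]
  travel:
    - [0,0,0]
    - [0,0,0]
  twist: [0,0]

```text
time_s: 26.42
position: [0.5096, 0.24, 0.2329]
tool_rot: [[-0.02, 1.0, -0.001], [1.0, 0.02, -0.001], [-0.0, -0.001, -1.0]]
ft_force: [0.4, -0.4, -1.2]
grip_width: 0.0213
gripper_force: 49.7
```

```bash
python3 look.py e .44 .55 .1 .4 .12 .24
```

```text
[0.5096 0.24   0.2329]
top tray (1296, array([550.8, 238.7]), array([193.5, 265. ]), 1.3, 'z', array([0.035, 0.043, 0.054]))
top obj (854, array([506.3, 212.4]), array([54.4, 92.6]), 1.4, 'z', array([0.201, 0.213, 0.235]))
side tray (2337, array([553.9, 240.9]), array([193.2, 270.7]), 1.1, 'z', array([0.035, 0.041, 0.055]))
side obj (1309, array([509. , 247.7]), array([ 56.3, 127.2]), 0.8, 'z', array([0.176, 0.211, 0.237]))
```

View pics/side_e.png

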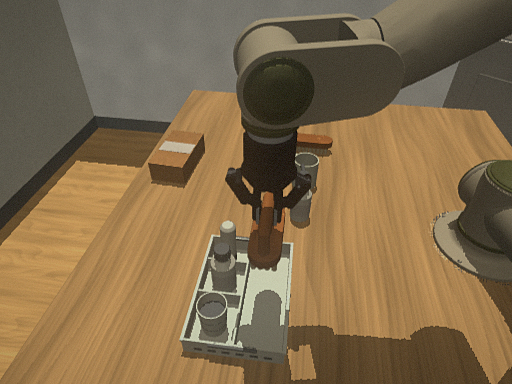

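The brush hangs straight above the long compartment at (265,240). I'll shift it 5 mm away from the bottle and lower it.

Request:
step_arm:
  fingers: [1,1,1,1,1,1,1]
  travel:
    - [0.01,-0.055,0.4]
    - [0,0,0.5]
    - [0,0,0.5]
    - [0,0,0.18]
    - [0,0,0.05]
    - [0,0,0.02]
    - [0,0,0]
  twist: [0,0,0,0,0,0,0]

```text
time_s: 27.4
position: [0.5047, 0.2409, 0.0692]
tool_rot: [[-0.017, 1.0, 0.002], [1.0, 0.017, 0.0], [0.0, 0.002, -1.0]]
ft_force: [0.8, -0.1, -1.0]
grip_width: 0.0208
gripper_force: 49.7
```

Request:
step_arm:
  fingers: [1,1,1]
  travel:
    - [0,0,0.03]
    - [0,0,0.03]
    - [0,0,0]
  twist: [0,0,0]

```text
time_s: 27.78
position: [0.5044, 0.2413, 0.0636]
tool_rot: [[-0.018, 1.0, 0.002], [1.0, 0.018, 0.0], [0.0, 0.002, -1.0]]
ft_force: [-2.5, -0.8, 9.9]
grip_width: 0.0216
gripper_force: 51.2
```

On the floor; release with a partial opening and rise.

Request:
step_arm:
  fingers: [0.3,0,0,0,0,0,0,0]
  travel:
    - [0,0,0]
    - [0,0,0]
    - [0,0,0]
    - [0,0,0]
    - [0,0,-0.2]
    - [0,0,-0.5]
    - [0,0,-0.5]
    - [0,0,-0.5]
  twist: [0,0,0,0,0,0,0,0]

```text
time_s: 28.78
position: [0.5039, 0.241, 0.234]
tool_rot: [[-0.017, 1.0, -0.0], [1.0, 0.017, -0.0], [-0.0, -0.0, -1.0]]
ft_force: [0.8, 0.0, 0.8]
grip_width: 0.0426
gripper_force: 0.0
```

Request:
step_arm:
  fingers: [0,0,0,0,0,0,0,0,0]
  travel:
    - [-0.6,0,0]
    - [-0.6,0,0]
    - [-0.6,0,0]
    - [-0.6,0,0]
    - [-0.6,0,0]
    - [-0.6,0,0]
    - [-0.6,0,0]
    - [0,0,0]
    - [0,0,0]
  twist: [0,0,0,0,0,0,0,0,0]

```text
time_s: 29.9
position: [0.5114, -0.1784, 0.2321]
tool_rot: [[-0.017, 1.0, -0.0], [1.0, 0.017, 0.001], [0.001, -0.0, -1.0]]
ft_force: [-1.2, 0.5, 0.2]
grip_width: 0.0424
gripper_force: 0.0
```

```bash
python3 look.py f .42 .55 .1 .4 .075 .12; python3 - <<'E'
import cv2,numpy as np
a=cv2.imread('pics/top_f.png')[140:270,50:260];b=cv2.imread('pics/side_f.png')[120:370,150:350]
cv2.imwrite('pics/f.png',np.hstack([cv2.resize(a,(400,250)),cv2.resize(b,(200,250))]))
E
```

```text
[ 0.5114 -0.1784  0.2321]
top tray (2670, array([551.4, 241.3]), array([193.6, 270.1]), 1.1, 'z', array([0.035, 0.043, 0.052]))
top obj (466, array([499.2, 238. ]), array([ 20.3, 108.4]), 1.4, 'z', array([0.081, 0.089, 0.092]))
side tray (3530, array([553.9, 240.4]), array([193.2, 271.9]), 1.1, 'z', array([0.035, 0.041, 0.055]))
side obj (514, array([502.8, 242.3]), array([ 21.9, 107.6]), 0.6, 'z', array([0.077, 0.086, 0.088]))
```

View pics/f.png

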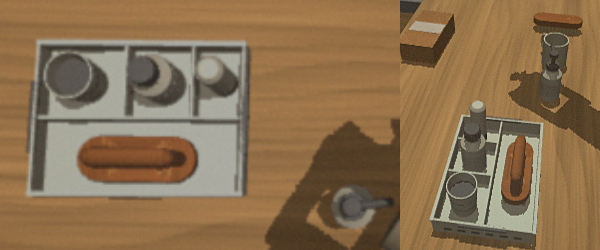

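The picture shows all four pieces upright in their own compartments: cup (75,75), bottle (150,75), stick (215,78) and brush (138,160). The tray hasn't moved and the arm is clear.

```bash
python3 -c "
from rig import close_job
print(close_job())"
```

```text
the job is handed in; nothing more can be done
None
```

The stain-removal kit is packed and handed in at about 30 s: scrub brush, stain stick, capped bottle and dosing cup each stand upright in their own compartments, and I left the pump bottle, mug and flat-backed brush untouched; the hand-in gave no verdict.

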